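# Feel for the hole of a graver-handle block and hold it hole-up

### The job

One end of the long hardwood block lying on the jeweller's bench has a blind hole for a graver's tang, the other end is solid. Turn the block on end and prove by feel on the sprung feeler pin which end is solid: with the hole up, the solid end must stand squarely on the pin and push it at least halfway down (a hole end would just slip over it). Then lift the block off and finish while still holding it in the gripper, hole upright on top, quite still and at least 15 cm above the bench; leave everything else on the bench alone.

Things in the scene. Friction and masses are not known exactly. Their poses are not given: they have to be found in the camera images.
- block: the block: light hardwood, 70 mm long, 32 x 32 mm square, about 60 g, lying on a long side, heading varies. Origin at its centre (16 mm above the bench). A round blind hole, 16 mm across and 35 mm deep, is bored into the middle of one end only; the +x axis runs lengthwise from the closed end to the hole end, so it points up when the block is held hole-up.
- hole_mouth (a point): centre of the hole's mouth, 35 mm from the block's centre along its +x
- closed_end (a point): centre of the closed (solid) end face, 35 mm from the block's centre along its -x
- feeler_base: the feeler: a dark steel plate 80 x 80 x 20 mm fixed to the bench, with a thin steel pin upright in its middle. Origin at the centre of its underside on the bench; z up
- feeler_tip (a point): top of the feeler's pin (pin 8 mm across), 14 mm above the plate and 34 mm above the bench while not pressed; it goes down with the pin
- feeler (a joint): how far the spring pin is pressed down, in m: 0 up, 0.006 at its stop. It starts to move at 1.2 N and reaches the stop at 4.8 N. A hole-down block set over it slips over the pin and does not press it; a closed end stands on the pin and presses it
- graver: bystander: a graver with a dark wooden handle lying flat, about 150 mm long, 25 mm high; x axis along it
- blank: bystander: a plain hardwood offcut without any hole, 45 x 32 x 22 mm, lying flat; origin at the centre of its underside
- hammer: bystander: a small hammer lying flat, about 220 mm long
- jar: bystander: an amber glass jar with a steel cap, 70 mm across, 85 mm high; origin at the centre of its underside
- crucible: bystander: a grey stoneware crucible, 64 mm across, 60 mm high; origin at the centre of its underside
- bezel_ring: bystander: a flat brass ring, 56 mm across, 12 mm high; origin at the centre of its underside
- bur_tray: bystander, fixed: an open steel tray with four compartments, 140 x 200 x 30 mm high; origin at the centre of its underside
Things that resemble listed ones, but are neither listed nor needed, are in the scene too. Several things have the shape of the feeler_base; the one meant has the colours described above.

How it is judged:
On the way:
1. the block stands hole-up with its solid end on the feeler pin and presses it down (angle between block's own x axis and vertical below 0.26 rad and value of joint feeler above 0.0027 m and contact force between block and feeler_base above 0.5 N and horizontal distance between closed_end and feeler_tip below 0.018 m), for 0.2 s.
At the end, for the whole second after the job is handed in: The gripper still holds the block (finger force above 1 N), its hole end up within 15 degrees of vertical, the closed end more than 130 mm above the bench, still (under 30 mm/s and 0.3 rad/s), off the feeler, whose pin is up again (under 1 mm), and touching none of the other things (angle between block's own x axis and vertical below 0.26 rad and height (world z) of closed_end above 0.13 m and contact force between the fingers and block above 1 N and linear speed of block below 0.03 m/s and angular speed of block below 0.3 rad/s and value of joint feeler below 0.001 m and contact force between block and feeler_base below 0.05 N and contact force between block and jar below 0.05 N and contact force between block and crucible below 0.05 N and contact force between block and hammer below 0.05 N and contact force between block and graver below 0.05 N and contact force between block and blank below 0.05 N and contact force between block and bezel_ring below 0.05 N and contact force between block and bur_tray below 0.05 N); the arm keeps its last pose, push and grip.
It fails at once if a bystander was shifted by more than 30 mm (distance of any of graver, blank, hammer, jar, crucible, bezel_ring from where it was at the start of the episode above 0.03 m).
It also fails if it takes over 48 s, if anything falls off the work surface, if the arm or the gripper's body presses on something with over 40 N, if the wrist force passes 120 N, or if a joint passes its speed limit or range.

### The arm

A 6-joint arm with a two-finger parallel gripper is mounted at the origin on the work surface. World frame = base frame: x ahead of the robot, y to its left, z up, the work surface at z = 0. Lengths are in m, angles in rad, forces in N, time in s.
With the tool pointing down it reaches from about 0.35 to 0.775 m from the base axis. Payload 7.3 kg.
Tool frame: the origin (TCP) lies on the mounting face of the last link; the fingertips stand ctrl.tips_ahead ahead of it and the grasp point (between the pads) lies 159 mm ahead of it (ctrl.tips_ahead is the distance from the TCP to the fingertips, in m); z points along the fingers, y is the line along which they close (so a half turn about z gives the same grasp; the last joint's range is limited). The gripper opens to 92 mm and grips with 3 to 60 N. Pads are 19 mm wide; open, the fingers measure 130 mm over their backs; the gripper's body (75 mm by 190 mm) begins 47 mm behind the grasp point.
Start: joints at [1.011, 0.342, 1.524, -0, 1.275, -0.146], TCP at [0.211, 0.481, 0.405] pointing down, gripper open.
Joint ranges: [-2.53, 2.53], [-0.77, 2.02], [0.04, 2.7], [-1, 4.14], [0.28, 2.66], [-3.11, 3.11]. Speed limits (rad/s): [2.57, 2.57, 3.14, 3.14, 3.14, 3.14].

### API

Orientations are given as a rotation vector (axis times angle).
In Python, from cell import ctrl gives the robot as it stands. Calls block until the motion is done:
- ctrl.movep(position, orientation): joint-space move of the TCP to a pose.
- ctrl.move_linear(position, rot=None, feed=0.15, force_limit=None): straight line of the TCP; rot=None keeps the orientation; feed is the mean speed in m/s. With force_limit (N) it stops when the force on the tool has changed by that much, and returns True; else False.
- ctrl.goto_joints(angles): joint-space move.
- ctrl.gripper_to(opening, f_grip=None): finger opening in m; f_grip is the grip in N (None keeps the last); returns when the fingers have stopped.
- ctrl.hold(seconds).
- ctrl.solve_ik(position, orientation): joint angles nearest the present ones, or None.
- ctrl.get_image(name): name is "side" or "top" or "wrist"; returns (picture, depth): 400x640x3 uint8, red, green, blue; 400x640 float32, m along the optical axis (not along the pixel's ray), 0 where there is no reading.
- ctrl.camera_params(name): a dict with "camera_matrix" (3x3 intrinsics, pixels), "dist" ([k1, k2, p1, p2, k3] as OpenCV has them; the pictures are not rectified), "rvec" (rotation vector, rad) and "tvec" (3), from world to camera coordinates, as OpenCV has them; the wrist camera has in their place "hand_eye" (4x4, takes a point from camera to tool coordinates, whose origin is the TCP and whose axes are the flange's). Camera axes: x right, y down, z forward; pixel columns grow to the right and rows downward; lengths in m; the calibration is good to about 2 mm. A picture is of the moment at which its call begins: read the wrist's pose just before it. camera_params takes no time and is no camera call.
A pose or a line that the arm cannot do raises ctrl.Unreachable and nothing moves.
- ctrl.hand_in(): hands the job in; it is judged then, once.
Readings, each from a call of its own:
- ctrl.current_clock(): time.
- ctrl.current_joints(): joint angles.
- ctrl.current_joint_velocities(): joint speeds.
- ctrl.current_effort(): joint torques, N m.
- ctrl.current_eef_pos(): TCP position.
- ctrl.current_tcp_rot(): TCP orientation.
- ctrl.current_contact_force(): force on the tool from outside, world axes, zero at the start.
- ctrl.current_moment(): the same for the moment, N m.
- ctrl.current_width(): finger opening in m.
- ctrl.current_finger_force(): force on a finger pad.
Only numpy, scipy, OpenCV 4.12 (cv2) and the standard library are available. Lean on these libraries where they do the work, as an engineer would, in place of code of your own. Each camera call takes 0.05 s, during which the arm holds its last target. There are 200 camera calls.

## Working session

There is one attempt and no reset: what is moved stays moved. The work goes in short steps, each a Python script; the robot and the scene stay as the last script left them, time stands still between calls to the robot, and variables do not carry over. Pictures are saved under pics/ and viewed, at most 10 in all, crops included, and the job is handed in when it is done.

```bash
mkdir -p pics; ls; python3 - <<'E'
from cell import ctrl
import cv2,numpy as np
for n in("top","side"):
    im,d=ctrl.get_image(n); cv2.imwrite(f"pics/{n}0.png",im[:,:,::-1]); np.savez(f"{n}0.npz",im=im,d=d)
    p=ctrl.camera_params(n); print(n,p)
print(ctrl.camera_params("wrist"),ctrl.tips_ahead,ctrl.current_clock(),ctrl.current_tcp_rot())
E
```

```text
pics
top {'camera_matrix': array([[379.03246563,   0.        , 316.3095628 ],
       [  0.        , 379.03246563, 200.4165372 ],
       [  0.        ,   0.        ,   1.        ]]), 'dist': array([-0.00204075,  0.        ,  0.        ,  0.        ,  0.        ]), 'rvec': array([ 2.1736923 , -2.21513474,  0.09761842]), 'tvec': array([-0.03313002,  0.546149  ,  1.03244718])}
side {'camera_matrix': array([[393.19330005,   0.        , 317.45677706],
       [  0.        , 393.19330005, 199.34195689],
       [  0.        ,   0.        ,   1.        ]]), 'dist': array([0.02298621, 0.        , 0.        , 0.        , 0.        ]), 'rvec': array([ 2.26285371, -0.20237599,  0.09397991]), 'tvec': array([-0.54969993,  0.08380728,  1.15554682])}
{'camera_matrix': array([[316.69929479,   0.        , 328.3221932 ],
       [  0.        , 316.69929479, 201.34195652],
       [  0.        ,   0.        ,   1.        ]]), 'dist': array([-0.02046823,  0.        ,  0.        ,  0.        ,  0.        ]), 'hand_eye': array([[-6.02373360e-04, -9.65115079e-01, -2.61825363e-01,
         7.07780189e-02],
       [ 9.99999743e-01, -6.82955551e-04,  2.16776154e-04,
        -3.54151107e-04],
       [-3.88029020e-04, -2.61825166e-01,  9.65115243e-01,
         1.91837459e-02],
       [ 0.00000000e+00,  0.00000000e+00,  0.00000000e+00,
         1.00000000e+00]])} 0.178 0.1 [-6.45222780e-01 -3.07410384e+00  2.13618022e-03]
```

View pics/top0.png

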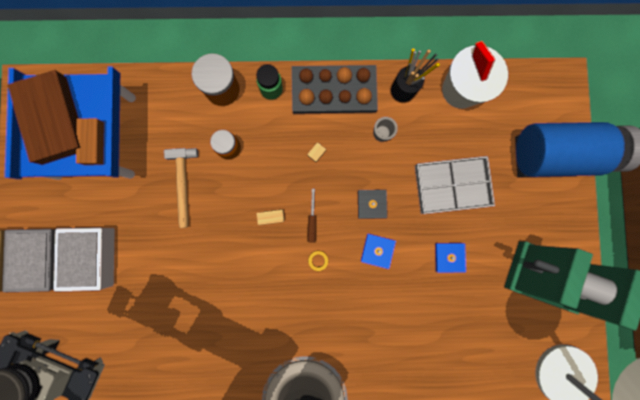

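View pics/side0.png

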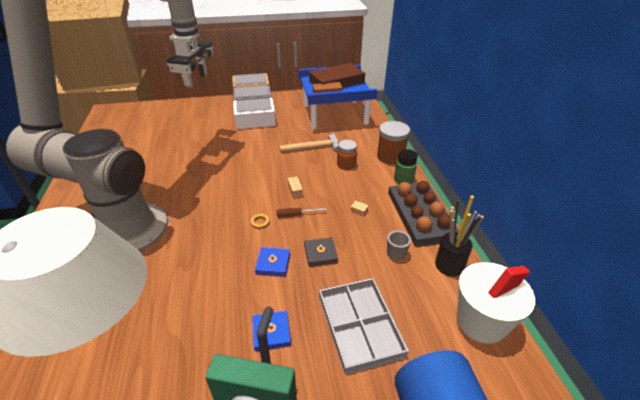

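```bash
cat > h.py <<'E'
import cv2,numpy as np
from scipy.spatial.transform import Rotation as R
from cell import ctrl
def ray(n,px,z,T=None):
    """pixels -> points on world plane z; T = TCP pose (4x4) for the wrist"""
    p=ctrl.camera_params(n); u=cv2.undistortPoints(np.float64(px).reshape(-1,1,2),p["camera_matrix"],p["dist"])[:,0]
    d=np.c_[u,np.ones(len(u))]
    if T is None:
        M=cv2.Rodrigues(p["rvec"])[0]; c=-M.T@p["tvec"]; d=d@M
    else:
        W=T@p["hand_eye"]; c=W[:3,3]; d=d@W[:3,:3].T
    return c+d*((z-c[2])/d[:,2:])
def tcp():
    T=np.eye(4); T[:3,:3]=R.from_rotvec(ctrl.current_tcp_rot()).as_matrix(); T[:3,3]=ctrl.current_eef_pos(); return T
E
python3 - <<'E'
from h import *
im=np.load("top0.npz")["im"]; hsv=cv2.cvtColor(im,cv2.COLOR_RGB2HSV)
for px in [(270,217),(317,152),(290,217),(372,195),(150,60)]: print(px,hsv[px[1],px[0]])
print("feeler",ray("top",[(372,204)],.034))
for n,c in (("block",(270,217)),("blank",(317,152))):
    m=((hsv[...,2]>190)&(hsv[...,1]<165)).astype(np.uint8); k,l,s,ce=cv2.connectedComponentsWithStats(m)
    i=l[c[1],c[0]]; print(n,i,s[i])
    ct=max(cv2.findContours((l==i).astype(np.uint8),0,1)[0],key=cv2.contourArea).reshape(-1,2)
    b=cv2.boxPoints(cv2.minAreaRect(np.float32(ct))); print(b, ray("top",b,.032))
s=np.load("side0.npz")["im"]; a=cv2.resize(s[165:210,270:330],None,fx=8,fy=8,interpolation=2)
b=cv2.resize(im[190:245,245:300],None,fx=7,fy=7,interpolation=2); b=cv2.copyMakeBorder(b,0,25,0,0,0)[:385]
c=np.zeros((360,300,3),np.uint8)
cv2.imwrite("pics/z.png",np.hstack([a,cv2.resize(b,(310,360))])[:,:,::-1])
E
```

```text
(270, 217) [ 18 137 229]
(317, 152) [ 19 130 230]
(290, 217) [ 13 184 168]
(372, 195) [60  3 88]
(150, 60) [ 74 134 131]
feeler [[ 0.53177157 -0.19571381  0.034     ]]
block 21 [256 210  27  15 316]
[[255.63145 212.13036]
 [281.6809  209.64946]
 [282.84943 221.91911]
 [256.8     224.40001]] [[0.51553459 0.1230122  0.032     ]
 [0.52098377 0.05195099 0.032     ]
 [0.48743692 0.0492081  0.032     ]
 [0.48205514 0.12011675 0.032     ]]
blank 8 [308 143  18  18 175]
[[307.      154.     ]
 [316.24    141.68   ]
 [325.36    148.51999]
 [316.12    160.84   ]] [[ 0.67367422 -0.01996434  0.032     ]
 [ 0.70780799 -0.04619082  0.032     ]
 [ 0.68821159 -0.07108567  0.032     ]
 [ 0.65416139 -0.04481269  0.032     ]]
```

View pics/z.png

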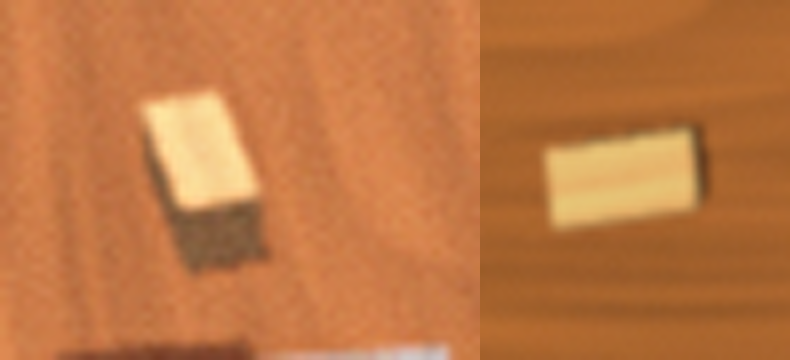

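```bash
python3 - <<'E'
from h import *
C=np.array([.5015,.0861,.016]); e=np.array([.0756,-.997,0]);e/=np.linalg.norm(e)
H=ctrl.camera_params("wrist")["hand_eye"]; best=[]
q=np.array(ctrl.current_joints())
for s in (1,-1):
  for az in np.radians([-60,-40,-20,0,20,40,60]):
    for el in np.radians([25,35,45]):
      for dist in (.2,.28):
        E=C+s*.035*e; h=R.from_rotvec([0,0,az]).apply(s*e)
        f=-(np.cos(el)*h+np.sin(el)*np.array([0,0,1])); cp=E-dist*f
        x0=np.cross(f,[0,0,1]);x0/=np.linalg.norm(x0);y0=np.cross(f,x0)
        for roll in range(0,360,30):
          c,sn=np.cos(np.radians(roll)),np.sin(np.radians(roll))
          W=np.eye(4);W[:3,:3]=np.c_[c*x0+sn*y0,-sn*x0+c*y0,f];W[:3,3]=cp
          T=W@np.linalg.inv(H)
          tip=T[:3,3]+.19*T[:3,2]
          if tip[2]<.13 or T[2,3]<.14: continue
          j=ctrl.solve_ik(T[:3,3],R.from_matrix(T[:3,:3]).as_rotvec())
          if j is not None: best.append((np.abs(np.array(j)-q).max()+el*1+abs(az),s,az,el,dist,roll,T,j))
best.sort(key=lambda b:b[0]); print(len(best))
for s in(1,-1):
    for b in [b for b in best if b[1]==s][:3]: print(np.round(b[:6],2),np.round(b[6][:3,3],3),np.round(b[7],2))
b=best[0]; ctrl.goto_joints(b[7])
T=tcp(); im,d=ctrl.get_image("wrist"); cv2.imwrite("pics/w1.png",im[:,:,::-1]); print(ctrl.current_clock())
E
```

```text
0Traceback (most recent call last):
  File "<stdin>", line 23, in <module>
IndexError: list index out of range
```

```bash
cat > look.py <<'E'
from h import *
C=np.array([.5015,.0861,.016]); e=np.array([.0756,-.997,0]);e/=np.linalg.norm(e)
H=ctrl.camera_params("wrist")["hand_eye"]; best=[]
q=np.array(ctrl.current_joints())
for s in (1,-1):
  for az in np.radians([-60,-40,-20,0,20,40,60]):
    for el in np.radians([35,45,55]):
      for dist in (.28,.36):
        E=C+s*.035*e; h=R.from_rotvec([0,0,az]).apply(s*e)
        f=-(np.cos(el)*h+np.sin(el)*np.array([0,0,1])); cp=E-dist*f
        x0=np.cross(f,[0,0,1]);x0/=np.linalg.norm(x0);y0=np.cross(f,x0)
        for roll in range(0,360,30):
          c,sn=np.cos(np.radians(roll)),np.sin(np.radians(roll))
          W=np.eye(4);W[:3,:3]=np.c_[c*x0+sn*y0,-sn*x0+c*y0,f];W[:3,3]=cp
          T=W@np.linalg.inv(H)
          tip=T[:3,3]+.19*T[:3,2]
          if tip[2]<.09 or T[2,3]<.14: continue
          j=ctrl.solve_ik(T[:3,3],R.from_matrix(T[:3,:3]).as_rotvec())
          if j is not None: best.append((np.abs(np.array(j)-q).max()+el*1+abs(az),s,az,el,dist,roll,T,j))
best.sort(key=lambda b:b[0]); print(len(best))
for s in(1,-1):
    for b in [b for b in best if b[1]==s][:3]: print(np.round(b[:6],2),np.round(b[6][:3,3],3),np.round(b[7],2))
E
cat look.py - > l1.py <<'E'
b=best[0]; ctrl.goto_joints(b[7])
T=tcp(); im,d=ctrl.get_image("wrist"); cv2.imwrite("pics/w1.png",im[:,:,::-1]); print(ctrl.current_clock())
np.savez("w1.npz",im=im,T=T)
E
python3 l1.py
```

```text
592
[  2.32   1.     0.     0.61   0.36 330.  ] [ 0.566 -0.276  0.171] [-0.7   1.03  1.17  0.66  1.96 -1.47]
[2.39 1.   0.   0.61 0.36 0.  ] [ 0.53  -0.285  0.162] [-0.77  1.    1.3   0.71  1.87 -1.03]
[  2.39   1.     0.     0.61   0.36 300.  ] [ 0.592 -0.259  0.193] [-0.64  1.02  1.09  0.58  1.99 -1.93]
[  1.13  -1.     0.     0.61   0.36 150.  ] [0.516 0.382 0.274] [ 0.63  0.83  1.13 -0.52  1.71  0.16]
[  1.22  -1.     0.     0.61   0.36 120.  ] [0.542 0.399 0.252] [ 0.62  0.95  0.97 -0.54  1.88 -0.37]
[  1.26  -1.     0.     0.79   0.36 150.  ] [0.52  0.333 0.315] [ 0.54  0.7   1.23 -0.42  1.61  0.06]
1.525
```

View pics/w1.png

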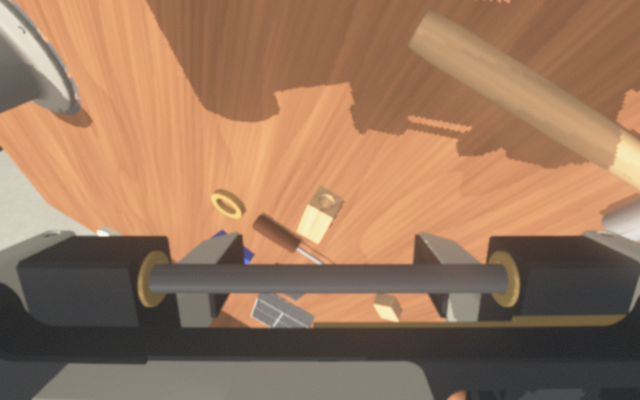

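```bash
python3 - <<'E'
import cv2
im=cv2.imread("pics/w1.png"); cv2.imwrite("pics/w1z.png",cv2.resize(im[175:255,280:365],None,fx=5,fy=5,interpolation=2))
E
```

```text
(no output)
```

View pics/w1z.png

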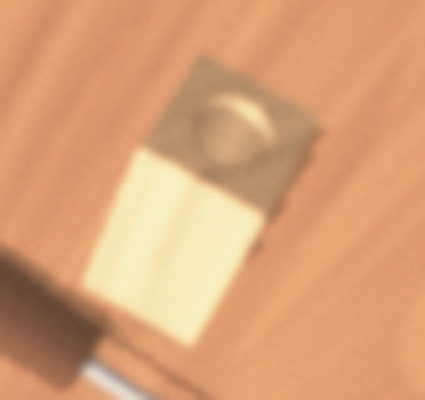

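```bash
cat look.py - > l2.py <<'E'
b=[b for b in best if b[1]==1 and (b[6][:3,3]+.19*b[6][:3,2])[2]>.14][0]
print(np.round(b[:6],2),b[7])
j0=np.array(q); jm=(j0+np.array(b[7]))/2; jm[1]-=.25; ctrl.goto_joints(jm); ctrl.goto_joints(b[7])
T=tcp(); im,d=ctrl.get_image("wrist"); cv2.imwrite("pics/w2.png",im[:,:,::-1]); print(ctrl.current_clock())
np.savez("w2.npz",im=im,T=T)
M=T@H; p=np.linalg.inv(M)@np.r_[C,1]; K=ctrl.camera_params("wrist")["camera_matrix"]; p=K@p[:3]; p=(p/p[2])[:2].astype(int); print(p)
cv2.imwrite("pics/w2z.png",cv2.resize(im[max(p[1]-60,0):p[1]+60,p[0]-75:p[0]+75,::-1],None,fx=5,fy=5,interpolation=2))
E
python3 l2.py
```

```text
592
[2.01 1.   0.   0.61 0.36 0.  ] [ 0.531 -0.285  0.163] [-0.77  1.    1.3   0.71  1.88 -1.02]
[  2.02   1.     0.     0.61   0.36 120.  ] [ 0.462 -0.228  0.252] [-0.79  0.62  1.69  0.7   1.42  1.02]
[  2.04   1.     0.     0.79   0.28 120.  ] [ 0.454 -0.126  0.239] [-0.62  0.52  1.89  0.73  1.11  1.03]
[  0.61  -1.     0.     0.61   0.36 150.  ] [0.516 0.383 0.274] [ 0.63  0.83  1.13 -0.52  1.71  0.16]
[  0.91  -1.     0.     0.79   0.36 150.  ] [0.52  0.334 0.315] [ 0.54  0.7   1.22 -0.42  1.61  0.06]
[  1.07  -1.     0.     0.79   0.28 150.  ] [0.524 0.278 0.259] [ 0.46  0.71  1.38 -0.46  1.43  0.07]
[  2.12   1.     0.     0.79   0.36 120.  ] [-0.70442164  0.47397527  1.75404983  0.64529439  1.29530403  1.10239764]
3.2583
[310 210]
```

View pics/w2z.png

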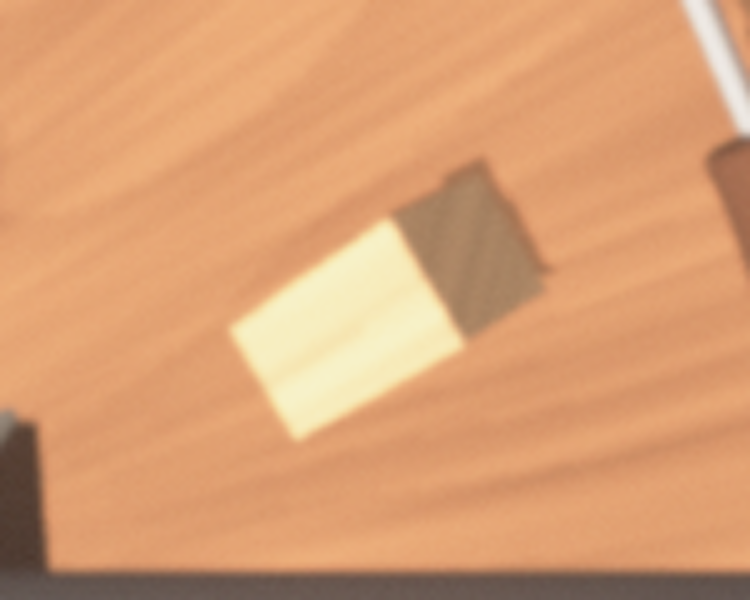

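```bash
cat > plan.py <<'E'
from h import *
Z=np.array([0,0,1.])
w=np.load("w2.npz"); T=w["T"]
c=ray("wrist",[(312.6,193.6),(328,218.6),(294.4,238),(281,215.4)],.032,T)
t0=np.array([[.5155,.1230],[.5210,.0520],[.4874,.0492],[.4821,.1201]])
uw=(c[2]+c[3]-c[0]-c[1])/2; ut=(t0[0]+t0[3]-t0[1]-t0[2])/2
print("wrist",c.mean(0),uw,np.linalg.norm(uw),"top",t0.mean(0),ut)
C=np.r_[(c.mean(0)[:2]+t0.mean(0))/2,.016]
a=uw[:2]/np.linalg.norm(uw)+ut/np.linalg.norm(ut); u=np.r_[a/np.linalg.norm(a),0]
d=np.load("top0.npz"); im=d["im"].astype(int)
m=((im.max(2)-im.min(2)<25)&(im.max(2)<125)).astype(np.uint8); m=cv2.morphologyEx(m,3,np.ones((9,9),np.uint8))
l=cv2.connectedComponents(m)[1]; ct=np.argwhere(l==l[196,372])[:,::-1]
r=cv2.minAreaRect(np.float32(ct)); print(r); F=ray("top",[r[0]],.02)[0]; print("feeler",F,"C",C,"u",u)
def mk(p,Rm,back=.159): return p-back*Rm[:,2],R.from_matrix(Rm).as_rotvec()
def ok(*pr): return ctrl.solve_ik(*pr)
def frames(t,sg,yaw):
    z=-u*np.sin(t)-Z*np.cos(t); y=sg*np.cross(Z,u); P=np.c_[np.cross(y,z),y,z]
    # rotation taking u->Z, -Z->h(yaw)
    h=np.array([np.cos(yaw),np.sin(yaw),0]); A=np.c_[u,-Z,np.cross(u,-Z)]; B=np.c_[Z,h,np.cross(Z,h)]
    return P,B@A.T
E
cat plan.py - > p1.py <<'E'
base=np.arctan2(F[1],F[0])
for t in np.radians([20,30,40,50]):
  for sg in(1,-1):
    for dy in np.radians([-60,-40,-20,0,20,40,60]):
      P,Q=frames(t,sg,base+dy); go=u*.006+Z*.009; g=C+go
      js=[ok(*mk(g+b,P)) for b in (-.1*P[:,2],0*Z)]
      Pf=Q@P; js+=[ok(*mk(np.r_[F[:2],.034+.035+hh]+Q@go,Pf)) for hh in(.12,0.03,-.005)]
      if all(j is not None for j in js): print(np.degrees(t).round(),sg,np.degrees(dy).round(),"xup",Pf[2,0].round(2),np.round(js[1],2),np.round(js[-1],2),np.round(js[2],2))
E
python3 p1.py
```

```text
wrist [0.49914074 0.08527228 0.032     ] [-7.66475045e-03  6.99900890e-02 -1.38777878e-17] 0.07040852897668862 top [0.5015   0.086075] [-0.0054   0.07095]
((372.0, 203.5), (27.0, 28.0), 90.0)
feeler [ 0.53397626 -0.1980898   0.02      ] C [0.50032037 0.08567364 0.016     ] u [-0.09238844  0.99572304  0.        ]
20.0 1 -20.0 xup -0.94 [ 0.23  0.66  1.77 -0.48  0.82 -2.65] [-0.28  0.88  2.37  3.55  1.32  1.62] [-0.28  0.48  2.36  3.64  0.94  1.41]
20.0 1 0.0 xup -0.94 [ 0.23  0.66  1.77 -0.48  0.82 -2.65] [-0.63  0.92  2.46  2.88  1.45  1.51] [-0.63  0.46  2.44  2.83  0.99  1.65]
20.0 1 20.0 xup -0.94 [ 0.23  0.66  1.77 -0.48  0.82 -2.65] [-0.92  0.88  2.37  2.25  1.29  1.48] [-0.92  0.48  2.36  2.1   1.05  1.86]
20.0 1 40.0 xup -0.94 [ 0.23  0.66  1.77 -0.48  0.82 -2.65] [-1.04  0.86  2.15  1.71  1.2   1.71] [-1.04  0.54  2.14  1.57  1.18  2.07]
20.0 1 60.0 xup -0.94 [ 0.23  0.66  1.77 -0.48  0.82 -2.65] [-1.05  0.89  1.88  1.29  1.31  1.95] [-1.05  0.63  1.87  1.23  1.39  2.21]
20.0 -1 -20.0 xup 0.94 [ 0.23  0.66  1.77 -0.48  0.82  0.49] [-0.28  0.88  2.37  3.55  1.32 -1.52] [-0.28 
[... 2729 characters left out ...]
1  0.98  1.17 -0.62]
50.0 1 40.0 xup -0.64 [ 0.46  0.86  1.65 -0.87  1.2  -2.2 ] [-0.83  0.57  2.03  1.27  0.67  2.44] [-0.83  0.33  1.93  0.94  0.83  2.89]
50.0 1 60.0 xup -0.64 [ 0.46  0.86  1.65 -0.87  1.2  -2.2 ] [-0.86  0.64  1.85  0.95  0.91  2.45] [-0.86  0.43  1.76  0.8   1.1   2.72]
50.0 -1 20.0 xup 0.64 [ 0.46  0.86  1.65 -0.87  1.2   0.94] [-0.73  0.53  2.16  1.79  0.45 -0.84] [-0.73  0.26  2.05  1.04  0.52 -0.01]
50.0 -1 40.0 xup 0.64 [ 0.46  0.86  1.65 -0.87  1.2   0.94] [-0.83  0.57  2.03  1.27  0.67 -0.7 ] [-0.83  0.33  1.93  0.94  0.83 -0.25]
50.0 -1 60.0 xup 0.64 [ 0.46  0.86  1.65 -0.87  1.2   0.94] [-0.86  0.64  1.85  0.95  0.91 -0.7 ] [-0.86  0.43  1.76  0.8   1.1  -0.42]
```

```bash
cat >> plan.py <<'E'
P,Q=frames(np.radians(30),-1,np.arctan2(F[1],F[0])+np.radians(40)); go=u*.006+Z*.011; g=C+go; Pf=Q@P
def front(h): return mk(np.r_[F[:2],.069+h]+Q@go,Pf)
E
cat plan.py - > p2.py <<'E'
q=np.array(ctrl.current_joints()); ctrl.gripper_to(.065,f_grip=25)
pre=mk(g-.1*P[:,2],P); j=np.array(ok(*pre)); m=(q+j)/2; m[1]-=.1
ctrl.goto_joints(m); ctrl.movep(*pre)
print("hit",ctrl.move_linear(mk(g,P)[0],feed=.08,force_limit=12))
ctrl.gripper_to(.02,f_grip=25); print(ctrl.current_width(),ctrl.current_finger_force(),ctrl.current_eef_pos()-mk(g,P)[0])
ctrl.move_linear(mk(g+Z*.15,P)[0]); print(ctrl.current_width(),ctrl.current_finger_force(),ctrl.current_clock(),ctrl.current_contact_force())
im,_=ctrl.get_image("wrist"); s,_=ctrl.get_image("side")
cv2.imwrite("pics/g.png",np.hstack([im[100:,200:480],cv2.resize(s[60:240,180:420],None,fx=1.66,fy=1.66)[:300]])[:,:,::-1])
E
python3 p2.py
```

```text
wrist [0.49914074 0.08527228 0.032     ] [-7.66475045e-03  6.99900890e-02 -1.38777878e-17] 0.07040852897668862 top [0.5015   0.086075] [-0.0054   0.07095]
((372.0, 203.5), (27.0, 28.0), 90.0)
feeler [ 0.53397626 -0.1980898   0.02      ] C [0.50032037 0.08567364 0.016     ] u [-0.09238844  0.99572304  0.        ]
hit False
0.03220437003583717 24.999941505957395 [1.78626903e-05 2.62514099e-05 5.85967285e-05]
0.031753394578316434 24.99981945147738 8.4667 [ 0.56322748  0.23328567 -0.31233668]Traceback (most recent call last):
  File "p2.py", line 30, in <module>
    cv2.imwrite("pics/g.png",np.hstack([im[100:,200:480],cv2.resize(s[60:240,180:420],None,fx=1.66,fy=1.66)[:300]])[:,:,::-1])
                             ~~~~~~~~~^^^^^^^^^^^^^^^^^^^^^^^^^^^^^^^^^^^^^^^^^^^^^^^^^^^^^^^^^^^^^^^^^^^^^^^^^^^^^
    return _nx.concatenate(arrs, 1, dtype=dtype, casting=casting)
           ~~~~~~~~~~~~~~~^^^^^^^^^^^^^^^^^^^^^^^^^^^^^^^^^^^^^^^
ValueError: all the input array dimensions except for the concatenation axis must match exactly, but along dimension 0, the array at index 0 has size 300 and the array at index 1 has size 299
```

```bash
cat plan.py - > p3.py <<'E'
q=np.array(ctrl.current_joints()); j=np.array(ok(*front(.1))); print(q.round(2),j.round(2)); m=(q+j)/2; m[1]-=.1
ctrl.goto_joints(m); print(ctrl.current_eef_pos()); ctrl.goto_joints(j)
print(ctrl.current_width(),ctrl.current_clock(),ctrl.current_contact_force())
s,_=ctrl.get_image("side"); t,_=ctrl.get_image("top")
cv2.imwrite("pics/g.png",np.hstack([cv2.resize(s[150:290,250:390],(400,400),interpolation=2),cv2.resize(t[140:280,300:440],(400,400),interpolation=2)])[:,:,::-1])
E
python3 p3.py
```

```text
wrist [0.49937046 0.08569225 0.032     ] [-0.00766339  0.07002117  0.        ] 0.07043928156667485 top [0.5015   0.086075] [-0.0054   0.07095]
((372.0, 203.5), (27.0, 28.0), 90.0)
feeler [ 0.53397626 -0.1980898   0.02      ] C [0.50043523 0.08588362 0.016     ] u [-0.09235493  0.99572615  0.        ]
[ 0.32  0.48  1.63 -0.55  1.21  0.47] [-0.99  0.48  2.11  1.46  1.01 -0.92]
[ 0.45196399 -0.01847322  0.29100417]
0.03150828735162026 10.5417 [-0.03088159  0.99915355 -0.67476676]
```

View pics/g.png

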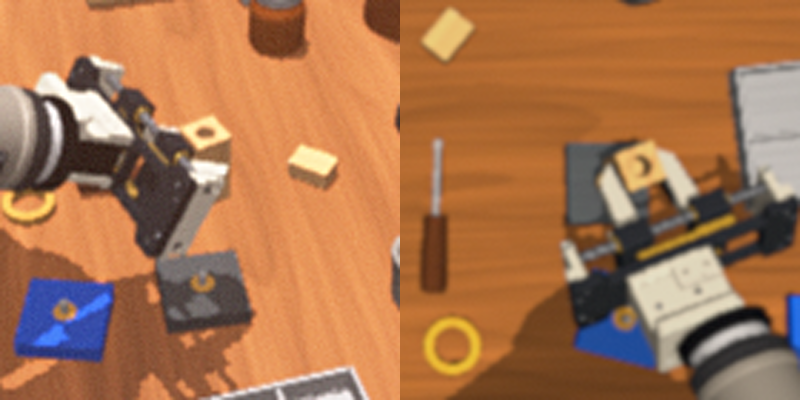

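```bash
cat plan.py - > p4.py <<'E'
print("mouth",ray("top",[(384.4,197.8)],.204))
ctrl.move_linear(front(.012)[0],feed=.1); f0=np.array(ctrl.current_contact_force())
hit=ctrl.move_linear(front(-.012)[0],feed=.01,force_limit=3.9); ctrl.hold(.3)
print(hit,ctrl.current_eef_pos()-front(0)[0],np.array(ctrl.current_contact_force())-f0,ctrl.current_moment(),ctrl.current_clock(),ctrl.current_width())
E
python3 p4.py
```

```text
wrist [0.49990241 0.08414228 0.032     ] [-0.00765793  0.06984405  0.        ] 0.07026261934700155 top [0.5015   0.086075] [-0.0054   0.07095]
((372.0, 203.5), (27.0, 28.0), 90.0)
feeler [ 0.53397626 -0.1980898   0.02      ] C [0.5007012  0.08510864 0.016     ] u [-0.09245306  0.99571704  0.        ]
mouth [[ 0.53563542 -0.19634591  0.204     ]]
True [-3.02401513e-05 -1.78976593e-05 -3.86958738e-03] [-0.65438575 -1.85742694  3.05729009] [-0.09485391  0.20828489 -0.06878887] 13.4833 0.03200218209716424
```

```bash
cat plan.py - > p5.py <<'E'
z=ctrl.current_eef_pos()
ctrl.move_linear(z-.0013*Z,feed=.01,force_limit=6)
fs=[]
for _ in range(6): ctrl.hold(.1); fs.append(ctrl.current_contact_force())
print(np.mean(fs,0),ctrl.current_eef_pos()-front(0)[0])
s,_=ctrl.get_image("side")
ctrl.move_linear(front(.02)[0],feed=.05); fs=[]
for _ in range(6): ctrl.hold(.05); fs.append(ctrl.current_contact_force())
print("free",np.mean(fs,0))
ctrl.move_linear(front(.15)[0],feed=.12); ctrl.hold(.7)
print(ctrl.current_width(),ctrl.current_finger_force(),ctrl.current_clock())
s2,_=ctrl.get_image("side")
cv2.imwrite("pics/p.png",np.hstack([cv2.resize(a[120:290,230:400],(400,400),interpolation=2) for a in(s,s2)])[:,:,::-1])
E
python3 p5.py
```

```text
wrist [0.49990231 0.0841392  0.032     ] [-7.65779045e-03  6.98438227e-02 -1.38777878e-17] 0.07026237485279502 top [0.5015   0.086075] [-0.0054   0.07095]
((372.0, 203.5), (27.0, 28.0), 90.0)
feeler [ 0.53397626 -0.1980898   0.02      ] C [0.50070115 0.0851071  0.016     ] u [-0.09245224  0.99571712  0.        ]
[-0.65746019 -1.08292422  5.07241728] [ 6.88357173e-06 -6.08374113e-05 -5.11087565e-03]
free [ 0.02340512 -0.00472922 -0.40465747]
0.031967937040607804 24.99987236224115 17.2833
```

View pics/p.png

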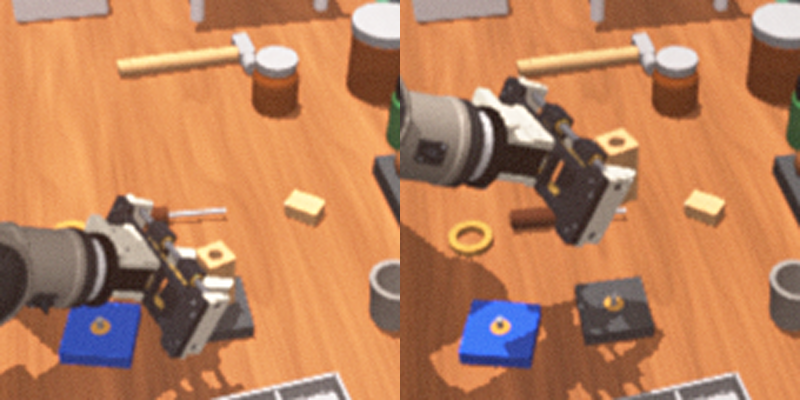

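```bash
python3 -c "
from cell import ctrl
print(ctrl.current_joint_velocities()); print(ctrl.hand_in())"
```

```text
[ 0.00076168 -0.00081406 -0.00077034 -0.00028379 -0.00031542 -0.00068202]
the job is handed in; nothing more can be done
None
```

I stood the block hole-up with its solid end on the feeler pin and pressed with about 5 N, which should put the pin at or near its stop. I then lifted it clear and handed in at about 17 s, with the block still gripped hole-up, its closed end about 18 cm above the bench; hand-in returned no verdict.

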